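# Push the tip box down the loading guide

## Task

Without gripping or lifting it, gently push the grey box of yellow pipette tips along the bench with the fingers: line it up with the mouth of the loading guide, then push it down the lane between the two rails until it is fully home against the end stop, and take the hand away. Neither the box nor the robot may touch either rail at any time, and the bottles and the carton standing around must stay where they are.

Things in the scene. Friction and masses are not known exactly. Their poses are not given: they have to be found in the camera images.
- tip_box: Open box of pipette tips, pale grey with yellow tips in its top; loose, about 0.2 kg. 80 mm along its own x, 120 mm along its own y; solid grey body 42 mm high, tips up to 50 mm. Origin: centre of its underside. Starts just before the guide's mouth, up to 35 mm to either side and turned up to 0.2 rad; it travels with its x along the lane, its 120 mm side across.
- guide: Loading guide fixed to the bench: two parallel rails and an end stop; the bench is the lane's floor. Origin: on the bench, middle of the open mouth; x points down the lane to the stop, y to the left rail. Clear width 140 mm (rails' inner faces at y = +70 and -70 mm): 10 mm each side of a centred box. Screwed feet outside the rails reach y = +-97 mm, 8 mm high.
- guide_stop (a point): Middle of the foot of the end stop's face, 180 mm down the lane from the guide's origin. The stop is a grey bar across the lane, 30 mm high, with a green field on the bench before it. A box fully home touches it, its origin 40 mm before this point.
- rail_left: Left aluminium rail of the guide, 12 mm wide, 18 mm high, with a blue line along its top, from x = 6 to 180 mm of the guide. Origin: on the bench under the middle of its width, at the mouth; x along the lane.
- rail_right: Right aluminium rail, the mirror image of the left one.
- dropper_bottle: Light blue dropper bottle with a red top, 31 mm across, 78 mm tall, standing loose outside the left rail; leave alone. Origin: centre of its underside.
- carton: Blue and white carton, 42 x 42 x 96 mm, standing loose to the left; leave alone. Origin: centre of its underside.
- purple_bottle: Dark purple bottle with a black cap, 38 mm across, 85 mm tall, standing loose on the right of the bench; leave alone. Origin: centre of its underside.
Mind the look-alikes: they are no part of the job. What is shaped like the tip_box but green or turquoise is not meant.

How it is judged:
By the outcome, as a careful person would: the job done as asked, in the order asked, and still so for the second after the job is handed in, with the robot touching nothing.
It also fails if it takes over 72 s, if anything falls off the work surface, if the arm or the gripper's body presses on something with over 40 N, if the wrist force passes 120 N, or if a joint passes its speed limit or range.

## Robot

A 6-joint arm with a two-finger parallel gripper is mounted at the origin on a cart in front of the work surface, level with it; the furniture and walls round the work are solid. World frame = base frame: x ahead of the robot, y to its left, z up, the work surface at z = 0. Lengths are in m, angles in rad, forces in N, time in s.
With the tool pointing down it reaches from about 0.275 to 0.825 m from the base axis. Payload 4.9 kg.
Tool frame: the origin (TCP) lies on the mounting face of the last link; the fingertips stand 173 mm ahead of it and the grasp point (between the pads) lies 155 mm ahead of it (bot.grasp_offset is the distance from the TCP to the grasp point, in m); x points along the fingers, y is the direction in which the jaws open and shut, and the axes are right-handed (so a half turn about x gives the same grasp; the last joint's range is limited). The gripper opens to 85 mm and grips with 20 to 120 N. Pads are 22 mm wide; open, the fingers measure 114 mm over their backs; the gripper's body (76 mm by 85 mm) begins 54 mm behind the grasp point. The pads swing forward as they close: fully open they stand 13 mm farther back than shut.
Start: joints at [1.028, 0.326, -0.193, 1.052, 0, 1.437], TCP at [0.219, 0.505, 0.405] pointing down, gripper open.
Joint ranges: [-2.65, 2.65], [-0.97, 1.79], [-1.3, 1.35], [-1.93, 2.1], [-1.47, 1.37], [-3.14, 3.14]. Speed limits (rad/s): [2.57, 2.57, 3.14, 3.14, 3.14, 3.14].

## Interface

Orientations are given as a unit quaternion [x, y, z, w].
In Python, from plant import bot, cams gives the robot as it stands. The module is installed in compiled form; this text tells all that it offers.
- The arm moves only by the tool drive_tool, never from a script. Its argument "moves" is a list of rows, each a list of 4 numbers: the shift along the world's x, y, z in m, then the turn about the world's z in degrees. In form: [[x, y, z, roll], ...]. A call has 1 to 5 rows; each row is the pose to reach, as a shift and turn from the pose measured when the call began; what a row does not reach only later rows make up. A row lasts 1/10 s, in which the tool goes at most 50 mm and 8.59 degrees, less where a joint would pass 70% of its speed; a pose out of reach is approached as far as the arm can. A call with a gripper value outside its range is refused whole. "fingers" is the finger opening in m, from 0 to 0.0854, set as the call begins (left out, the last holds). The fingers move at their own pace and stop on an object; "newtons" is the grip in N (left out, the last holds). Time passes only in rows, so rows that repeat a pose let the fingers close. It gives the time, the measured TCP pose, the force and the opening at its end, in the units of the state.
- bot.state(): the state, without advancing time (a new reading comes with each control period).
- cams.grab_frame(name): name is "scene" or "side" or "wrist"; returns (picture, depth): 420x560x3 uint8, blue, green, red; 420x560 float32, m along the optical axis (not along the pixel's ray), 0 where there is no reading.
- cams.calibration(name): a dict with "K" (3x3 intrinsics, pixels), "dist" ([k1, k2, p1, p2, k3] as OpenCV has them; the pictures are not rectified), "R" (3x3) and "t" (3): a world point X has camera coordinates R X + t. Camera axes: x right, y down, z forward; pixel columns grow to the right and rows downward; lengths in m; the calibration is good to about 2 mm. A picture is of the moment at which its call begins: read the wrist's pose just before it. calibration takes no time and is no camera call; for the wrist camera it gives the pose at the moment of the call.
- bot.finish_job(): hands the job in, once; it reports no verdict.
The state is a dict: "time": time; "joint_positions": joint angles; "dq": joint speeds; "joint_torque": joint torques, N m; "eef_pos": TCP position; "eef_rot": TCP orientation; "wrist_force": force on the tool from outside, world axes, zero at the start; "wrist_torque": the same for the moment, N m; "opening": finger opening in m.
Only numpy, scipy, OpenCV 4.12 (cv2) and the standard library are available. Lean on these libraries where they do the work, as an engineer would, in place of code of your own. Each camera call takes 0.05 s, during which the arm holds its last target.

## Working session

There is one attempt and no reset: what is moved stays moved. The work goes in short steps, Python scripts to look and compute and a tool call to move; the robot and the scene stay as the last step left them, time stands still between calls to the robot, and variables do not carry over. Pictures are saved under pics/ and viewed, and the job is handed in when it is done.

Besides the shell and the picture viewer there is one more tool, called after "Emit:" in YAML: its name, and indented under it one key for each argument. drive_tool: Moves the arm, as the interface text tells. Its arguments: {"type":"object","properties":{"moves":{"type":"array","items":{"type":"array","items":{"type":"number"}}},"fingers":{"type":"number"},"newtons":{"type":"number"}},"required":["moves"]}

```bash
mkdir -p pics; ls; python3 - <<'E'
from plant import bot,cams
import cv2,numpy as np
s=bot.state();print(s['time'],s['eef_pos'],s['eef_rot'],s['opening'])
for n in ['scene','side','wrist']:
    c=cams.calibration(n)
    p,d=cams.grab_frame(n);cv2.imwrite(f'pics/{n}0.png',p);np.savez(f'pics/{n}0.npz',d=d,**{k:np.array(v) for k,v in c.items()})
    print(n,c['K'],c['dist'],c['t'],-np.array(c['R']).T@c['t'])
E
```

```text
pics
0.0 [0.2184704  0.50446598 0.40390729] [ 0.14296147  0.69258634 -0.14406782  0.69219264] 0.08523529692191957
scene [[545.99578984   0.         296.84222206]
 [  0.         545.99578984 217.2207894 ]
 [  0.           0.           1.        ]] [0.04548742 0.         0.         0.         0.        ] [-0.35761078  0.39540155  1.28113334] [ 0.09969386 -0.6412253   1.22654871]
side [[483.57343137   0.         276.79662528]
 [  0.         483.57343137 203.94257901]
 [  0.           0.           1.        ]] [0.04884296 0.         0.         0.         0.        ] [-0.55689469  0.1972131   1.47052425] [ 0.59644565 -0.5543116   1.35957991]
wrist [[292.37378598   0.         283.0655051 ]
 [  0.         292.37378598 209.41707807]
 [  0.           0.           1.        ]] [-0.06339057  0.          0.          0.          0.        ] [-0.54948405 -0.04305611  0.38072079] [0.14150033 0.53803312 0.37313923]
```

View pics/scene0.png

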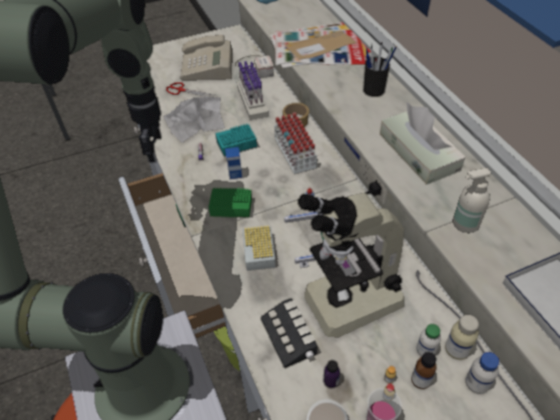

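View pics/side0.png

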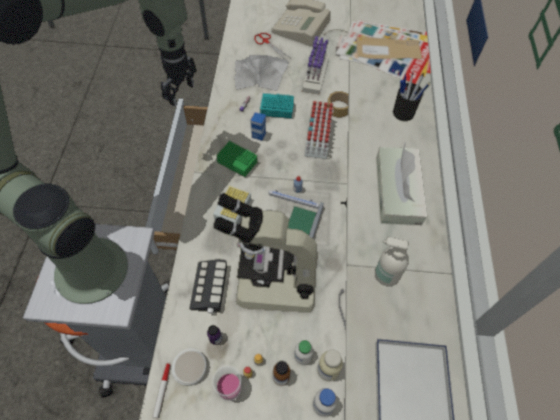

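View pics/wrist0.png

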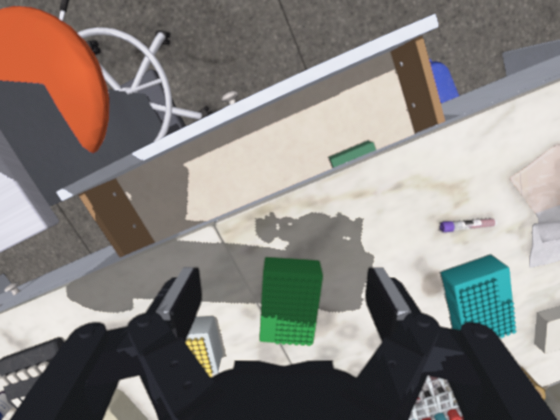

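Candidates in the scene picture: grey box with yellow tips at (259,248), green box at (230,202), turquoise box at (236,138). By the description it is the grey and yellow one. I'll check it in a close crop.

```bash
python3 - <<'E'
import cv2
p=cv2.imread('pics/scene0.png')[165:315,200:420];cv2.imwrite('pics/c1.png',cv2.resize(p,None,fx=3.6,fy=3.6,interpolation=2))
p=cv2.imread('pics/side0.png')[140:270,190:350];cv2.imwrite('pics/c2.png',cv2.resize(p,None,fx=4.6,fy=4.6,interpolation=2))
E
```

```text
(no output)
```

View pics/c1.png

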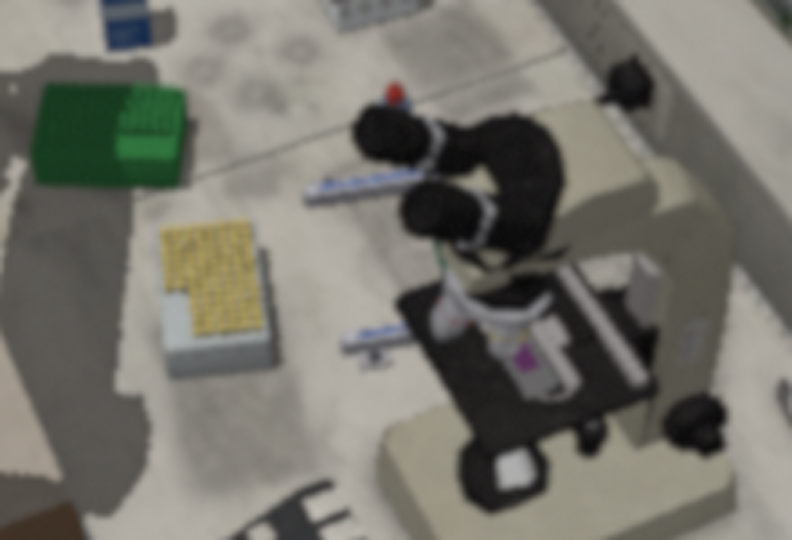

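View pics/c2.png

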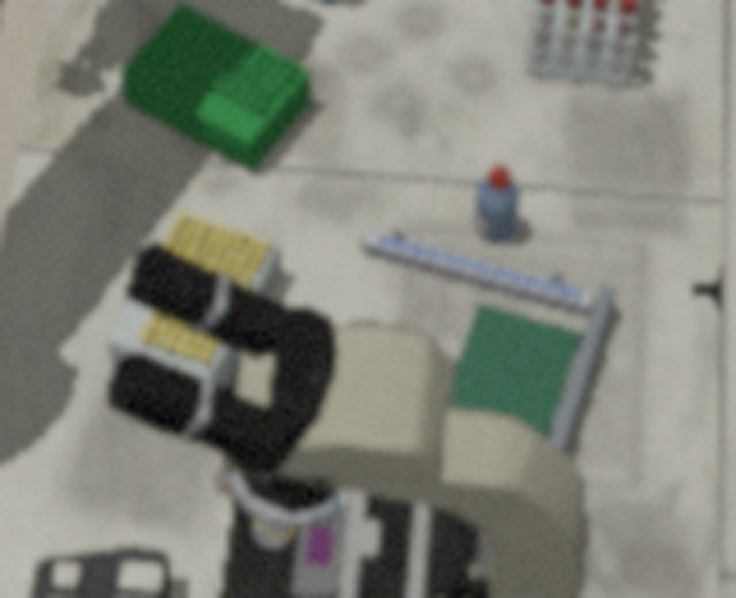

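Confirmed: the box at crop (213,300), which is scene (259,248), is the grey body with yellow tips. A microscope stands to the right of the guide and hides part of it, so I'll get geometry from depth.

```bash
cat > h.py <<'E'
import numpy as np,cv2
def cloud(d,K,dist,R,t):
    h,w=d.shape;v,u=np.mgrid[:h,:w]
    n=cv2.undistortPoints(np.stack([u,v],-1).reshape(-1,1,2).astype(float),K,dist).reshape(h,w,2)
    P=np.dstack([n[...,0]*d,n[...,1]*d,d]);X=(P-t)@R
    X[d<=0]=np.nan
    return X
def ray(px,c,z):
    K,dist,R,t=[np.array(c[k]) for k in('K','dist','R','t')]
    n=cv2.undistortPoints(np.array(px,float).reshape(-1,1,2),K,dist).reshape(-1,2)
    D=np.c_[n,np.ones(len(n))]@R; C=-R.T@t
    return C+D*((np.broadcast_to(z,len(n))-C[2])/D[:,2])[:,None]
def proj(X,c):
    K,dist,R,t=[np.array(c[k]) for k in('K','dist','R','t')]
    return cv2.projectPoints(np.array(X,float),cv2.Rodrigues(R)[0],t,K,dist)[0].reshape(-1,2)
E
python3 - <<'E'
from h import *
import cv2
S=1500 # px per m
x0,x1,y0,y1=.25,.75,-.25,.25
tops=None;col=np.zeros((int((x1-x0)*S),int((y1-y0)*S),3),np.uint8);H=np.full(col.shape[:2],-1.)
for n in['scene','side','wrist']:
    z=np.load(f'pics/{n}0.npz');X=cloud(z['d'].astype(float),z['K'],z['dist'],z['R'],z['t']);p=cv2.imread(f'pics/{n}0.png')
    m=np.isfinite(X[...,0])&(X[...,2]<.4)&(X[...,2]>-.01)
    P=X[m];c=p[m]
    r=((x1-P[:,0])*S).astype(int);q=((y1-P[:,1])*S).astype(int)
    ok=(r>=0)&(r<H.shape[0])&(q>=0)&(q<H.shape[1])
    for a,b,h,cc in zip(r[ok],q[ok],P[ok,2],c[ok]):
        for da in(-1,0,1):
            for db in(-1,0,1):
                aa,bb=min(max(a+da,0),H.shape[0]-1),min(max(b+db,0),H.shape[1]-1)
                if h>H[aa,bb]+.003: H[aa,bb]=h;col[aa,bb]=cc
    b=P[(abs(P[:,0]-.45)<.3)&(abs(P[:,1])<.3)]
    print(n,len(b),np.median(b[b[:,2]<.01,2]) if len(b) else 0)
for i in range(0,11):
    k=int(i*.05*S);
    if k<750:
        cv2.putText(col,f'{x1-i*.05:.2f}',(0,k+4),0,.4,(0,255,0));cv2.line(col,(35,k),(45,k),(0,255,0))
        cv2.putText(col,f'{y1-i*.05:.2f}',(k,12),0,.4,(0,255,0));cv2.line(col,(k,15),(k,22),(0,255,0))
col=cv2.resize(col,(600,600));cv2.imwrite('pics/top.png',col)
hm=cv2.applyColorMap((np.clip(H,0,.3)/.3*255).astype(np.uint8),cv2.COLORMAP_JET);cv2.imwrite('pics/hm.png',cv2.resize(hm,(600,600)))
E
```

```text
scene 41837 -0.0005772223066311384
side 33243 -0.0006251718270934272
wrist 13614 -0.00020530116163205195
```

View pics/top.png

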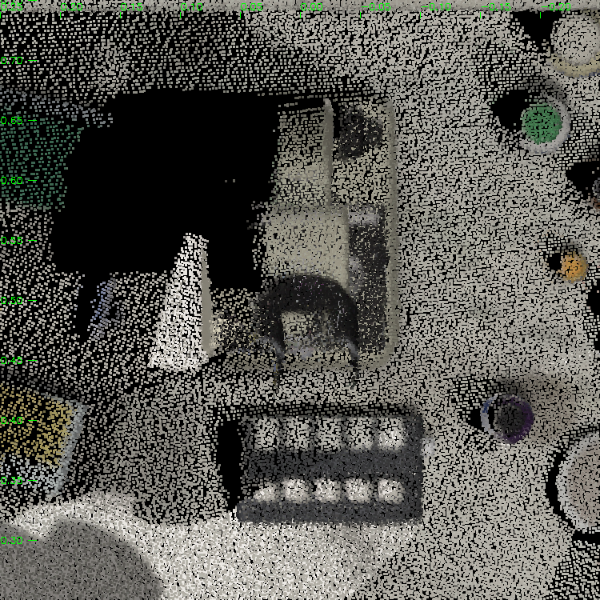

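View pics/hm.png

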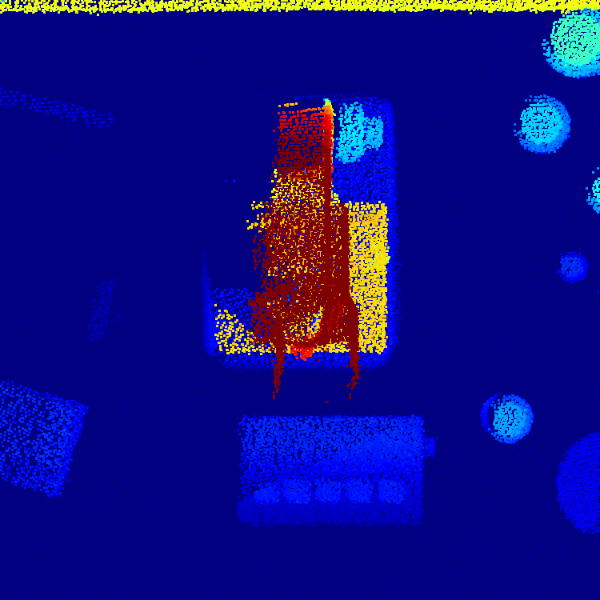

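```bash
python3 - <<'E'
from h import *
z=np.load('pics/scene0.npz');w=np.load('pics/side0.npz');W=np.load('pics/wrist0.npz')
f=lambda c,x,y,ox,oy,s:[(x+.5)/s+ox-.5,(y+.5)/s+oy-.5]
a=lambda x,y:f(0,x,y,200,165,3.6); b=lambda x,y:f(0,x,y,190,140,4.6)
np.set_printoptions(precision=4,suppress=True)
# rails: left rail top near end, in scene & side ; right near end
print('scene left rail end, right rail end',ray([a(307,195),a(346,343)],z,.018))
print('side left rail near/far',ray([b(370,243),b(590,300)],w,.018))
print('green field',ray([b(478,308),b(580,332),b(560,440)],w,0))
print('box top scene',ray([a(160,226),a(252,222),a(270,325),a(165,345)],z,.045))
print('dropper',ray([b(498,172)],w,.078),ray([a(395,92)],z,.078))
print(W['R'],)
from plant import bot; s=bot.state(); from scipy.spatial.transform import Rotation as Ro
print(Ro.from_quat(s['eef_rot']).as_matrix())
print('carton',ray([[259,119]],w,.096))
E
```

```text
scene left rail end, right rail end [[0.5044 0.3156 0.018 ]
 [0.4702 0.1676 0.018 ]]
side left rail near/far [[0.5085 0.3147 0.018 ]
 [0.6683 0.2814 0.018 ]]
green field [[0.5897 0.2784 0.    ]
 [0.6634 0.2652 0.    ]
 [0.6536 0.1771 0.    ]]
box top scene [[0.3783 0.3142 0.045 ]
 [0.445  0.2872 0.045 ]
 [0.4175 0.189  0.045 ]
 [0.3395 0.2053 0.045 ]]
dropper [[0.5961 0.3434 0.078 ]] [[0.5936 0.3376 0.078 ]]
[[ 0.3974  0.9176 -0.0013]
 [ 0.8672 -0.3751  0.3274]
 [ 0.3    -0.1312 -0.9449]]
[[-0.0007  0.3975  0.9176]
 [-0.0011  0.9176 -0.3975]
 [-1.     -0.0013 -0.0002]]
carton [[0.447  0.5603 0.096 ]]
```

Emit:
drive_tool:
  moves:
    - [0.02, -0.025, 0.01, 8]
    - [0.04, -0.05, 0.02, 16]
    - [0.06, -0.075, 0.03, 24]
    - [0.08, -0.1, 0.04, 32]
    - [0.1, -0.12, 0.045, 40]

```text
time: 0.65
eef_pos: [0.3191, 0.3833, 0.4498]
eef_rot: [-0.104, 0.699, 0.103, 0.7]
wrist_force: [-0.3, 0.9, -0.2]
opening: 0.0854
```

Emit:
drive_tool:
  moves:
    - [0.02, -0.025, 0, 8]
    - [0.04, -0.05, 0, 16]
    - [0.06, -0.075, 0, 24]
    - [0.08, -0.1, 0, 32]
    - [0.1, -0.13, 0, 40]

```text
time: 1.15
eef_pos: [0.4197, 0.2523, 0.4496]
eef_rot: [-0.339, 0.62, 0.339, 0.621]
wrist_force: [-0.1, 0.1, -0.3]
opening: 0.0856
```

Emit:
drive_tool:
  moves:
    - [0, 0, 0, 8]
    - [0, 0, 0, 16]
    - [0, 0, 0, 24]
    - [0, 0, 0, 32]
    - [0, 0, 0, 40]

```text
time: 1.65
eef_pos: [0.4196, 0.2522, 0.4493]
eef_rot: [0.532, -0.466, -0.532, -0.466]
wrist_force: [0.0, -0.7, 0.5]
opening: 0.0855
```

Emit:
drive_tool:
  moves:
    - [0, 0, 0, 8]
    - [0, 0, 0, 16]
    - [0, 0, 0, 24]
    - [0, 0, 0, 32]
    - [0, 0, 0, 40]

```text
time: 2.15
eef_pos: [0.4195, 0.2522, 0.449]
eef_rot: [-0.66, 0.254, 0.66, 0.254]
wrist_force: [-0.7, 0.5, 0.1]
opening: 0.0853
```

Turned 160° so far; another 31° is needed.

Emit:
drive_tool:
  moves:
    - [0, 0, 0, 8]
    - [0, 0, 0, 16]
    - [0, 0, 0, 24]
    - [0, 0, 0, 31]
    - [0, 0, 0, 31]

```text
time: 2.65
eef_pos: [0.4194, 0.2521, 0.4488]
eef_rot: [-0.703, 0.069, 0.704, 0.068]
wrist_force: [-0.2, -0.3, 0.6]
opening: 0.0856
```

```bash
cat > look.py <<'E'
import sys
from h import *
from plant import bot,cams
from scipy.spatial.transform import Rotation as Ro
n,tag=sys.argv[1],sys.argv[2]
s=bot.state();c=cams.calibration(n);p,d=cams.grab_frame(n)
cv2.imwrite(f'pics/{tag}.png',p);np.savez(f'pics/{tag}.npz',d=d,**{k:np.array(v) for k,v in c.items()})
M=Ro.from_quat(s['eef_rot']).as_matrix()
print(s['time'],s['eef_pos'],'jaw angle',np.degrees(np.arctan2(M[1,1],M[0,1])),'q',np.round(s['joint_positions'],2))
E
python3 look.py wrist w1; python3 -c "
import cv2;cv2.imwrite('pics/w1b.png',cv2.resize(cv2.imread('pics/w1.png'),(800,600),interpolation=2))"
```

```text
2.65 [0.41938486 0.25211127 0.4487583 ] jaw angle -101.10589921092496 q [ 0.39  0.19 -0.26  1.12  0.   -2.56]
```

View pics/w1b.png

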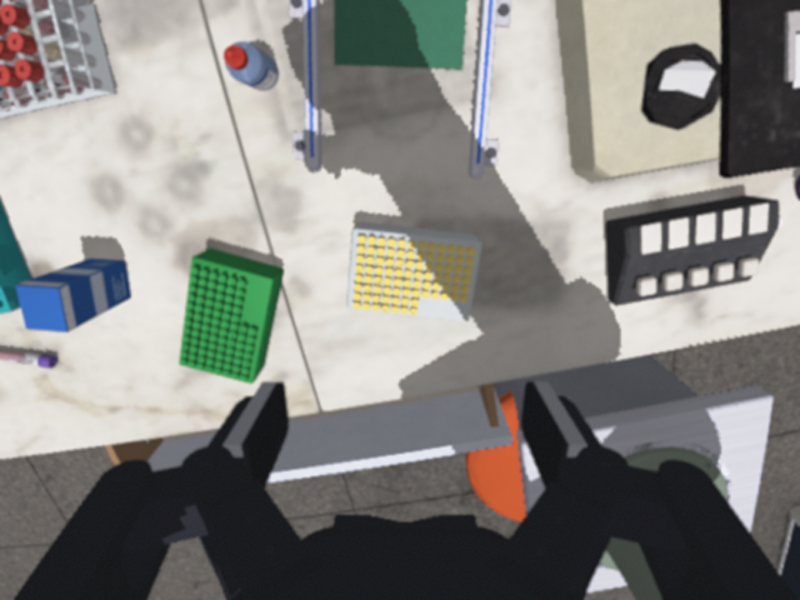

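The picture shows the lane with rail ends at (313,165) and (478,170), and the grey/yellow box around (415,265), a bit to the right and slightly turned. Next, enlarged crops.

```bash
python3 - <<'E'
import cv2
p=cv2.imread('pics/w1.png')
cv2.imwrite('pics/w1r.png',cv2.resize(p[0:130,195:365],None,fx=4.6,fy=4.6,interpolation=2))
cv2.imwrite('pics/w1x.png',cv2.resize(p[140:235,230:350],None,fx=6,fy=6,interpolation=2))
E
```

```text
(no output)
```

View pics/w1r.png

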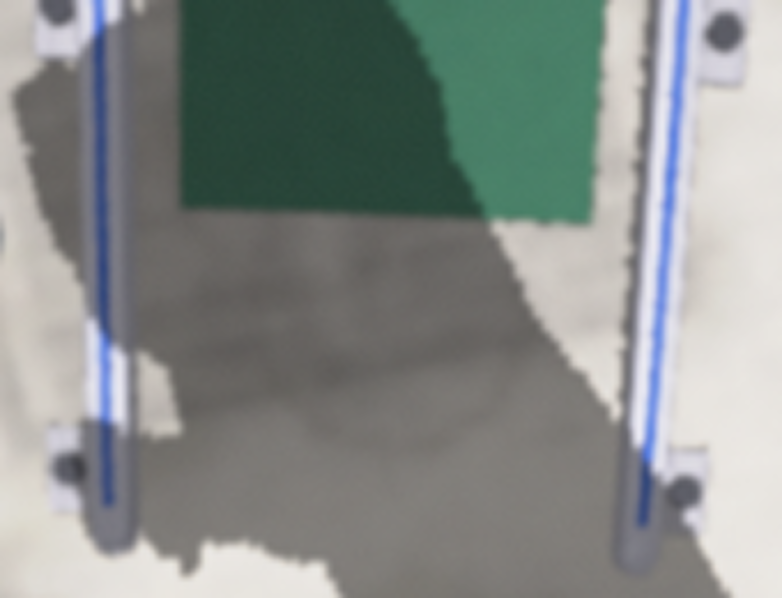

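View pics/w1x.png

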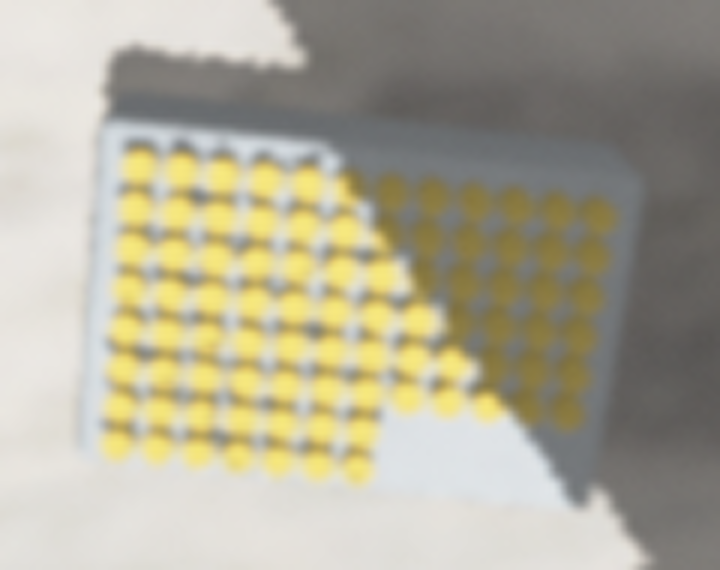

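```bash
cat >> h.py <<'E'
def boxpts(x,y,th,h=.042,z0=0):
    R=np.array([[np.cos(th),-np.sin(th)],[np.sin(th),np.cos(th)]])
    q=np.array([[.04,.06],[.04,-.06],[-.04,-.06],[-.04,.06]])@R.T+[x,y]
    return np.r_[np.c_[q,np.full(4,z0)],np.c_[q,np.full(4,h)]]
def g2w(p,G): # G=(x,y,th)
    R=np.array([[np.cos(G[2]),-np.sin(G[2])],[np.sin(G[2]),np.cos(G[2])]])
    p=np.array(p,float); return np.c_[p[:,:2]@R.T+G[:2],p[:,2]]
def w2g(b,G):
    c,s=np.cos(G[2]),np.sin(G[2]);dx,dy=b[0]-G[0],b[1]-G[1]
    return np.array([c*dx+s*dy,-s*dx+c*dy,b[2]-G[2]])
def wire(img,P,off,s,col):
    P=((P-off+.5)*s-.5).round().astype(int)
    for i,j in[(0,1),(1,2),(2,3),(3,0),(4,5),(5,6),(6,7),(7,4),(0,4),(1,5),(2,6),(3,7)]: cv2.line(img,tuple(map(int,P[i])),tuple(map(int,P[j])),col,1)
E
python3 - <<'E'
from h import *
np.set_printoptions(precision=4,suppress=True)
c=np.load('pics/w1.npz');f=lambda L,ox,oy,s:[[(x+.5)/s+ox-.5,(y+.5)/s+oy-.5] for x,y in L]
L=ray(f([(100,60),(107,500)],195,0,4.6),c,.018);Rr=ray(f([(683,20),(645,515)],195,0,4.6),c,.018)
E=ray(f([(110,551),(635,572)],195,0,4.6),c,.009);g=ray(f([(182,208),(592,224)],195,0,4.6),c,0)
print(L,Rr,E,g)
for A,B in((L[1],L[0]),(Rr[1],Rr[0]),(E[1],E[0]),(g[1],g[0])): d=B-A;print(np.degrees(np.arctan2(d[1],d[0])),np.hypot(*d[:2]))
T=ray(f([(104,120),(640,182),(575,505)],230,140,6),c,.042);print(T,np.linalg.norm(T[0]-T[1]),np.linalg.norm(T[1]-T[2]),np.degrees(np.arctan2(*(T[0]-T[1])[[1,0]]))-90)
X=cloud(c['d'].astype(float),c['K'],c['dist'],c['R'],c['t'])
m=(X[...,2]>.03)&(X[...,2]<.06)&(abs(X[...,0]-.4)<.09)&(abs(X[...,1]-.25)<.09)
P=X[m][:,:2].astype(np.float32);print(len(P),cv2.minAreaRect(P),P.mean(0))
E
```

```text
[[0.6291 0.293  0.018 ]
 [0.5203 0.3189 0.018 ]] [[0.609  0.1414 0.018 ]
 [0.4868 0.1698 0.018 ]] [[0.5067 0.3236 0.009 ]
 [0.471  0.1735 0.009 ]] [[0.5935 0.2822 0.    ]
 [0.5672 0.17   0.    ]]
-13.41619974362397 0.11184344123431586
-13.072207691805856 0.1254661227977302
76.6225886995503 0.15422736989343716
76.78408954149525 0.11522520826309329
[[0.4507 0.2933 0.042 ]
 [0.4152 0.1822 0.042 ]
 [0.3432 0.2072 0.042 ]] 0.1166457934791581 0.07621641260292471 -17.71445261955958
5132 ((0.395719051361084, 0.2494248002767563), (0.11889100074768066, 0.08050497621297836), 72.56490325927734) [0.3994 0.249 ]
```

```bash
cat > ov.py <<'E'
import sys
from h import *
tag,off,wh,s=sys.argv[1],eval(sys.argv[2]),eval(sys.argv[3]),float(sys.argv[4]);B=eval(sys.argv[5])
G=(0.4829,0.2492,-0.2304)
c=np.load(f'pics/{tag}.npz');p=cv2.imread(f'pics/{tag}.png')[off[1]:off[1]+wh[1],off[0]:off[0]+wh[0]]
p=cv2.resize(p,None,fx=s,fy=s,interpolation=2)
wire(p,proj(boxpts(*B),c),np.array(off),s,(0,0,255))
for sg in(1,-1):
    q=np.array([[.18,sg*.082,0],[.18,sg*.07,0],[.006,sg*.07,0],[.006,sg*.082,0]]);q=np.r_[q,q+[0,0,.018]]
    wire(p,proj(g2w(q,G),c),np.array(off),s,(0,255,255))
cv2.imwrite(f'pics/{tag}_ov.png',p);print('box in guide mm,deg',w2g(B,G)*[1000,1000,57.3])
E
python3 ov.py w1 '(190,0)' '(180,240)' 2.5 '(.3957,.2494,-.3044)'
python3 ov.py scene0 '(230,190)' '(130,100)' 6 '(.3957,.2494,-.3044)'
```

```text
box in guide mm,deg [-84.94142439 -19.71888492  -4.2402    ]
box in guide mm,deg [-84.94142439 -19.71888492  -4.2402    ]
```

View pics/w1_ov.png

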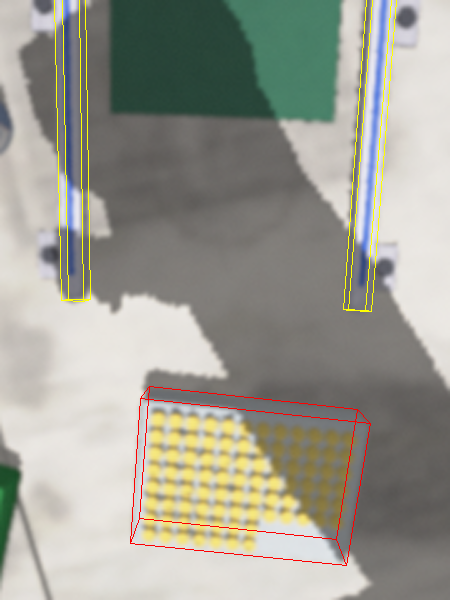

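View pics/scene0_ov.png

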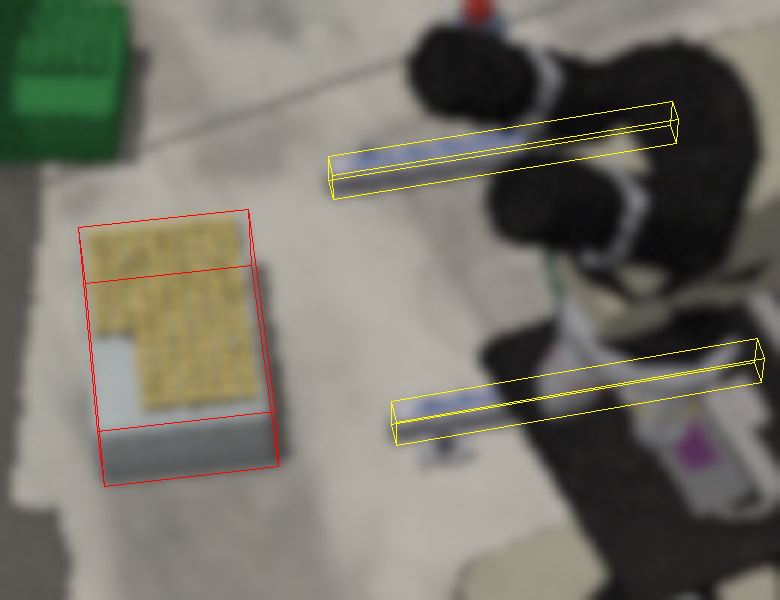

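Guide: origin (0.483, 0.249), yaw −13.2°. Box in the guide frame: (−85, −20) mm, −4.2°. The plan has two stages:
1. Turn the jaws along the lane and push the box's right side left with two fingers. This also squares it.
2. Turn back and push from behind.

First I go to the right of the box at height.

Emit:
drive_tool:
  moves:
    - [-0.01, -0.02, -0.02, -8]
    - [-0.02, -0.04, -0.04, -16]
    - [-0.03, -0.06, -0.06, -24]
    - [-0.04, -0.08, -0.08, -32]
    - [-0.0455, -0.0955, -0.1, -40]
  fingers: 0.042

```text
time: 3.2
eef_pos: [0.3729, 0.1557, 0.348]
eef_rot: [-0.636, 0.309, 0.637, 0.308]
wrist_force: [1.7, 0.0, -0.1]
opening: 0.0417
```

Emit:
drive_tool:
  moves:
    - [0, 0, 0, -8.5]
    - [0, 0, 0, -17]
    - [0, 0, 0, -25.5]
    - [0, 0, 0, -34]
    - [0, 0, 0, -42]

```text
time: 3.7
eef_pos: [0.3729, 0.1557, 0.348]
eef_rot: [-0.481, 0.518, 0.482, 0.518]
wrist_force: [0.4, 0.4, 0.1]
opening: 0.0422
```

Emit:
drive_tool:
  moves:
    - [0, 0, 0, -8]
    - [0, 0, -0.01, -10.1]
    - [0, 0, -0.01, -10.1]

```text
time: 4.0
eef_pos: [0.3724, 0.1556, 0.3373]
eef_rot: [-0.432, 0.559, 0.434, 0.558]
wrist_force: [-0.8, 0.3, 0.1]
opening: 0.0425
```

```bash
python3 look.py scene s1;python3 look.py wrist w2; python3 -c "
import cv2,numpy as np;a=cv2.imread('pics/s1.png')[130:340,160:440];b=cv2.imread('pics/w2.png')
cv2.imwrite('pics/s1b.png',np.hstack([cv2.resize(a,(400,300),interpolation=2),cv2.resize(b,(400,300))]))"
```

```text
4.0 [0.37238946 0.15557395 0.33727304] jaw angle 165.56298631124093 q [ 0.21  0.12 -0.65  0.8   0.   -1.11]
4.05 [0.37256382 0.1555975  0.33770368] jaw angle 165.62398192237458 q [ 0.21  0.12 -0.65  0.8   0.   -1.11]
```

View pics/s1b.png

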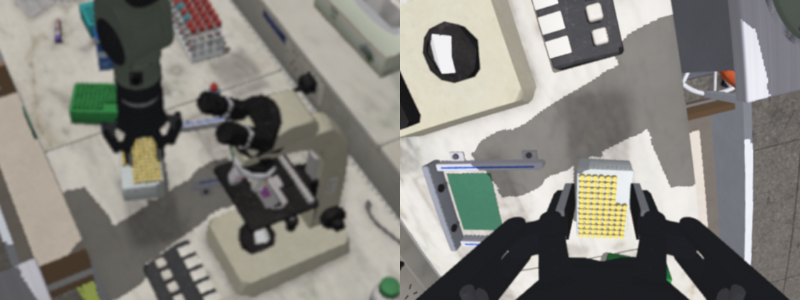

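Emit:
drive_tool:
  moves:
    - [0, 0, -0.04, 1.2]
    - [0, 0, -0.08, 1.2]
    - [0, 0, -0.11, 1.2]
    - [0, 0, -0.135, 1.2]
    - [0, 0, -0.147, 1.2]

```text
time: 4.6
eef_pos: [0.3722, 0.1555, 0.1894]
eef_rot: [-0.438, 0.555, 0.44, 0.553]
wrist_force: [-0.2, 0.4, 0.5]
opening: 0.0418
```

Emit:
drive_tool:
  moves:
    - [0.001, 0.004, 0, 0]
    - [0.002, 0.008, 0, 0]
    - [0.003, 0.012, 0, 0]
    - [0.004, 0.016, 0, 0]
    - [0.004, 0.016, 0, 0]

```text
time: 5.1
eef_pos: [0.3768, 0.1722, 0.1902]
eef_rot: [-0.439, 0.554, 0.44, 0.554]
wrist_force: [-0.9, -0.6, 0.1]
opening: 0.0417
```

```bash
python3 look.py scene s2;python3 look.py wrist w3; python3 -c "
import cv2,numpy as np;a=cv2.imread('pics/s2.png')[180:300,210:370];b=cv2.imread('pics/w3.png')
cv2.imwrite('pics/s2b.png',np.hstack([cv2.resize(a,(400,300),interpolation=2),cv2.resize(b,(400,300))]))"
```

```text
5.1 [0.37681092 0.17219874 0.19016954] jaw angle 166.88271216351953 q [ 0.25  0.38 -0.8   0.39  0.   -1.09]
5.15 [0.3765211  0.17193426 0.18998427] jaw angle 166.8743398772564 q [ 0.25  0.38 -0.8   0.39  0.   -1.09]
```

View pics/s2b.png

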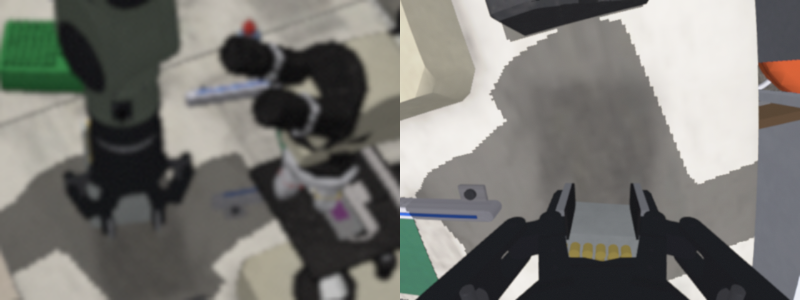

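Emit:
drive_tool:
  moves:
    - [0.0007, 0.0029, 0, 0]
    - [0.0014, 0.0058, 0, 0]
    - [0.0021, 0.0088, 0, 0]
    - [0.0027, 0.0117, 0, 0]
    - [0.0034, 0.0146, 0, 0]

```text
time: 5.7
eef_pos: [0.3799, 0.1864, 0.1899]
eef_rot: [-0.439, 0.555, 0.44, 0.553]
wrist_force: [0.5, -1.9, 2.0]
opening: 0.0417
```

Emit:
drive_tool:
  moves:
    - [0.0005, 0.002, 0, 0]
    - [0.001, 0.004, 0, 0]
    - [0.0015, 0.006, 0, 0]
    - [0.0019, 0.008, 0, 0]
    - [0.0019, 0.008, 0, 0]

```text
time: 6.2
eef_pos: [0.3818, 0.1947, 0.1898]
eef_rot: [-0.439, 0.555, 0.44, 0.553]
wrist_force: [0.3, -0.7, 0.6]
opening: 0.0419
```

```bash
python3 look.py side d3;python3 look.py wrist w4; python3 -c "
import cv2,numpy as np;a=cv2.imread('pics/d3.png')[130:250,180:340];b=cv2.imread('pics/w4.png')
cv2.imwrite('pics/s3b.png',np.hstack([cv2.resize(a,(400,300),interpolation=2),cv2.resize(b,(400,300))]))"
```

```text
6.2 [0.38176567 0.19471556 0.18982651] jaw angle 166.86446264014612 q [ 0.3   0.4  -0.76  0.41  0.   -1.04]
6.25 [0.38172522 0.19469263 0.1898181 ] jaw angle 166.8659841864324 q [ 0.3   0.4  -0.76  0.41  0.   -1.04]
```

View pics/s3b.png

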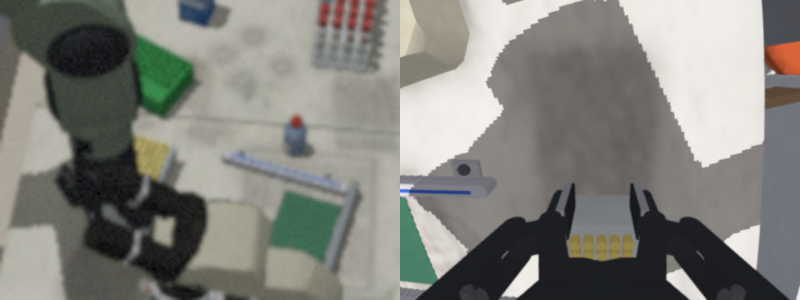

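Emit:
drive_tool:
  moves:
    - [0.0003, 0.0013, 0, 0]
    - [0.0006, 0.0026, 0, 0]
    - [0.0009, 0.0039, 0, 0]
    - [0.0011, 0.0048, 0, 0]
    - [0.0011, 0.0048, 0, 0]

```text
time: 6.8
eef_pos: [0.3827, 0.1997, 0.1897]
eef_rot: [-0.438, 0.554, 0.441, 0.553]
wrist_force: [-0.7, -1.0, 0.7]
opening: 0.042
```

Emit:
drive_tool:
  moves:
    - [-0.001, -0.005, 0, 0]
    - [-0.003, -0.015, 0, 0]
    - [-0.006, -0.03, 0.01, 0]
    - [-0.006, -0.03, 0.05, 0]
    - [-0.006, -0.03, 0.1, 0]

```text
time: 7.3
eef_pos: [0.3753, 0.1684, 0.2893]
eef_rot: [-0.437, 0.556, 0.441, 0.552]
wrist_force: [0.5, 0.3, 0.1]
opening: 0.042
```

Emit:
drive_tool:
  moves:
    - [0, 0, 0.04, 8]
    - [0.005, 0.02, 0.08, 16]
    - [0.01, 0.04, 0.12, 24]
    - [0.015, 0.06, 0.15, 32]
    - [0.02, 0.08, 0.15, 40]

```text
time: 7.8
eef_pos: [0.3964, 0.2489, 0.4438]
eef_rot: [0.604, -0.369, -0.603, -0.369]
wrist_force: [1.5, 0.6, -0.8]
opening: 0.0422
```

Emit:
drive_tool:
  moves:
    - [0, 0, 0, 8.5]
    - [0, 0, 0, 17]
    - [0, 0, 0, 25.5]
    - [0, 0, 0, 34]
    - [0, 0, 0, 42]

```text
time: 8.3
eef_pos: [0.3963, 0.2481, 0.4435]
eef_rot: [0.696, -0.127, -0.695, -0.126]
wrist_force: [0.3, 1.3, -0.3]
opening: 0.042
```

Emit:
drive_tool:
  moves:
    - [0, 0, 0, 8]
    - [0, 0, 0, 8]
    - [0, 0, 0, 8]

```text
time: 8.6
eef_pos: [0.3962, 0.2476, 0.4434]
eef_rot: [0.703, -0.079, -0.702, -0.079]
wrist_force: [0.6, 0.1, 0.6]
opening: 0.0423
```

```bash
python3 look.py wrist w5; cat > meas.py <<'E'
import sys
from h import *
tag=sys.argv[1];G=(0.4829,0.2492,-0.2304);a=eval(sys.argv[2])
c=np.load(f'pics/{tag}.npz');X=cloud(c['d'].astype(float),c['K'],c['dist'],c['R'],c['t'])
m=(X[...,2]>.03)&(X[...,2]<.06)&(abs(X[...,0]-a[0])<.1)&(abs(X[...,1]-a[1])<.085)
P=X[m][:,:2].astype(np.float32);r=cv2.minAreaRect(P);print(len(P),r)
th=r[2]-90 if r[1][0]>r[1][1] else r[2]
b=np.array([*r[0],np.radians(th)]);print(b,w2g(b,G)*[1000,1000,57.3])
E
python3 meas.py w5 '(.40,.27)'; python3 -c "
import cv2;cv2.imwrite('pics/w5b.png',cv2.resize(cv2.imread('pics/w5.png'),(800,600),interpolation=2))"
```

```text
8.6 [0.39620826 0.24760993 0.44336327] jaw angle -102.8026842718888 q [ 0.4   0.15 -0.33  1.1  -0.   -2.52]
5503 ((0.3953741192817688, 0.26961106061935425), (0.1205722764134407, 0.08110855519771576), 76.77932739257812)
[ 0.39537412  0.26961106 -0.23074427] [-8.98742325e+01 -1.16319421e-01 -1.97264606e-02]
```

View pics/w5b.png

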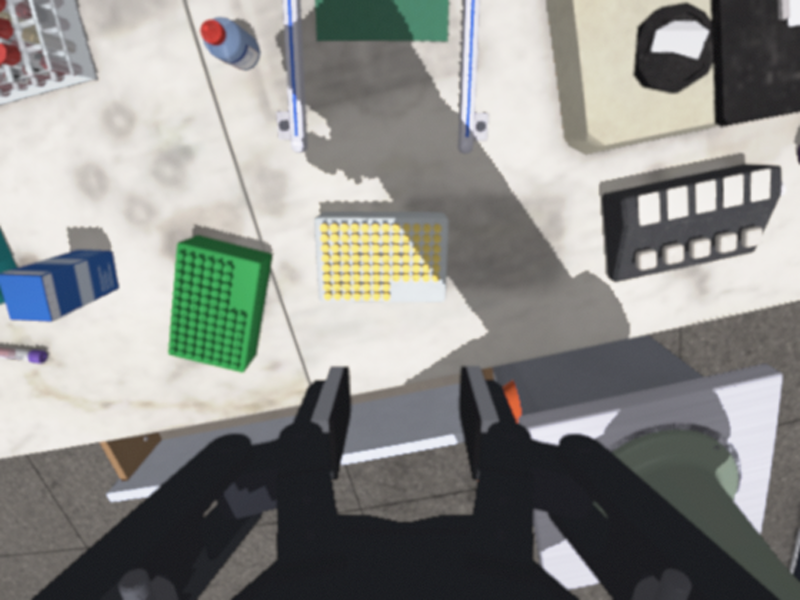

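The box at (382,258) now lies centred at guide (−90, 0) mm and squared. I'll recheck the guide's midline independently from this view and from the side view.

```bash
python3 look.py side d5; python3 - <<'E'
from h import *
np.set_printoptions(precision=4,suppress=True)
G=(0.4829,0.2492,-0.2304)
for t,box in (('w5',(190,0,345,115)),('d5',(260,180,345,240))):
    c=np.load(f'pics/{t}.npz');p=cv2.imread(f'pics/{t}.png').astype(int)
    B,g,r=p[...,0],p[...,1],p[...,2]
    m=(B-r>60)|((B>1.6*r)&(B-r>30)&(B>1.35*g));mm=np.zeros_like(m);x0,y0,x1,y1=box;mm[y0:y1,x0:x1]=m[y0:y1,x0:x1]
    v,u=np.nonzero(mm);P=ray(np.c_[u,v],c,.018)
    Q=np.array([w2g((a[0],a[1],0),G)[:2] for a in P])*1000
    for s in(1,-1):
        q=Q[abs(Q[:,1]-76*s)<9]
        if len(q)>10:k=np.polyfit(q[:,0],q[:,1],1);print(t,s,len(q),'range x',q[:,0].min(),q[:,0].max(),'y at 0,140:',np.polyval(k,[0,140]))
E
python3 ov.py w5 '(180,0)' '(180,220)' 2.7 '(.3954,.2696,-.2307)'
python3 -c "
import cv2;cv2.imwrite('pics/d5b.png',cv2.resize(cv2.imread('pics/d5.png')[140:260,190:350],None,fx=4.6,fy=4.6,interpolation=2))"
```

```text
8.65 [0.39624919 0.24774433 0.44342155] jaw angle -102.76914327198897 q [ 0.4   0.15 -0.33  1.1  -0.   -2.52]
w5 1 216 range x 20.040665212418883 126.89470696139749 y at 0,140: [76.2644 76.3277]
w5 -1 231 range x 20.68405787667259 127.17678453830652 y at 0,140: [-75.8304 -75.9691]
box in guide mm,deg [-8.98465098e+01 -1.21177464e-01 -1.71900000e-02]Traceback (most recent call last):
  File "<stdin>", line 8, in <module>
  File "h.py", line 10, in ray
    n=cv2.undistortPoints(np.array(px,float).reshape(-1,1,2),K,dist).reshape(-1,2)
      ~~~~~~~~~~~~~~~~~~~^^^^^^^^^^^^^^^^^^^^^^^^^^^^^^^^^^^^^^^^^^^
cv2.error: OpenCV(4.12.0) /io/opencv/modules/calib3d/src/undistort.dispatch.cpp:347: error: (-215:Assertion failed) CV_IS_MAT(_src) && CV_IS_MAT(_dst) && (_src->rows == 1 || _src->cols == 1) && (_dst->rows == 1 || _dst->cols == 1) && _src->cols + _src->rows - 1 == _dst->rows + _dst->cols - 1 && (CV_MAT_TYPE(_src->type) == CV_32FC2 || CV_MAT_TYPE(_src->type) == CV_64FC2) && (CV_MAT_TYPE(_dst->type) == CV_32FC2 || CV_MAT_TYPE(_dst->type) == CV_64FC2) in function 'cvUndistortPointsInternal'
```

View pics/w5_ov.png

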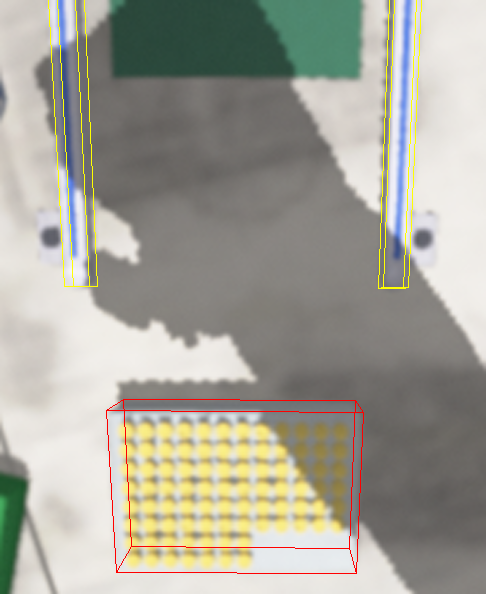

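```bash
python3 - <<'E'
from h import *
c=np.load('pics/w5.npz');G=(0.4829,0.2492,-0.2304)
for p in [(270,255),(247,370),(170,352)]:
    X=ray([(p[0]*.7,p[1]*.7)],c,.045)[0];print(X,w2g((X[0],X[1],0),G))
E
```

```text
[0.42403341 0.36599776 0.045     ] [-0.0839838   0.10026821  0.2304    ]
[0.31782383 0.42680758 0.045     ] [-0.20127376  0.13521638  0.2304    ]
[0.35342804 0.49662164 0.045     ] [-0.18255361  0.21131643  0.2304    ]
```

Emit:
drive_tool:
  moves:
    - [-0.023, 0.013, -0.03, -0.4]
    - [-0.046, 0.026, -0.06, -0.4]
    - [-0.07, 0.0383, -0.1, -0.4]
    - [-0.07, 0.0383, -0.1, -0.4]
  fingers: 0.06

```text
time: 9.1
eef_pos: [0.3215, 0.2852, 0.3388]
eef_rot: [-0.7, 0.083, 0.705, 0.078]
wrist_force: [-0.4, -0.3, -0.6]
opening: 0.0601
```

Emit:
drive_tool:
  moves:
    - [0.003, 0, -0.04, 0]
    - [0.004, 0, -0.08, 0]
    - [0.004, 0, -0.11, 0]
    - [0.004, 0, -0.135, 0]
    - [0.004, 0, -0.147, 0]

```text
time: 9.6
eef_pos: [0.3257, 0.2849, 0.1904]
eef_rot: [-0.699, 0.084, 0.706, 0.078]
wrist_force: [0.1, -0.2, 0.1]
opening: 0.06
```

Emit:
drive_tool:
  moves:
    - [0, 0, 0, 0]

```text
time: 9.7
eef_pos: [0.3259, 0.2846, 0.1894]
eef_rot: [-0.699, 0.084, 0.706, 0.078]
wrist_force: [0.3, -0.3, -0.2]
opening: 0.0601
```

```bash
cat >> look.py <<'E'
print('TCP in guide',w2g((*s['eef_pos'][:2],0),(0.4829,0.2492,-0.2304))*1000, 'tilt',np.round(M[:,0],3))
E
python3 look.py wrist w6; python3 meas.py w6 '(.395,.27)'
```

```text
9.7 [0.32587655 0.28461706 0.18938226] jaw angle -103.21572858315984 q [ 0.55  0.41 -0.74  0.43 -0.   -2.36]
TCP in guide [-160.96221517   -1.37779889  230.4       ] tilt [-0.011 -0.008 -1.   ]
63262 ((0.3743223249912262, 0.2750040292739868), (0.11968519538640976, 0.12389868497848511), 76.93635559082031)
[0.37432232 0.27500403 1.34279272] [-111.60131167    0.3266062    90.14394283]
```

View pics/w6.png

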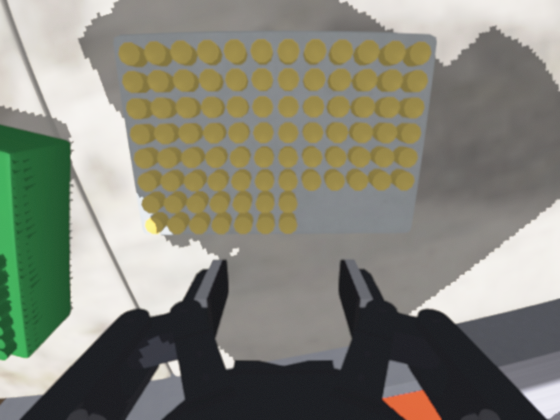

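Emit:
drive_tool:
  moves:
    - [0.0052, 0.0002, 0, 0]
    - [0.01, -0.001, 0, 0]
    - [0.0149, -0.0021, 0, 0]
    - [0.0198, -0.0033, 0, 0]
    - [0.0246, -0.0044, 0, 0]

```text
time: 10.25
eef_pos: [0.3509, 0.2803, 0.1904]
eef_rot: [-0.699, 0.084, 0.706, 0.079]
wrist_force: [-3.1, 0.9, 3.0]
opening: 0.0599
```

Emit:
drive_tool:
  moves:
    - [0.0049, -0.0011, 0, 0]
    - [0.0097, -0.0023, 0, 0]
    - [0.0146, -0.0034, 0, 0]
    - [0.0195, -0.0046, 0, 0]
    - [0.0243, -0.0057, 0, 0]

```text
time: 10.75
eef_pos: [0.3755, 0.2745, 0.1903]
eef_rot: [-0.699, 0.084, 0.706, 0.079]
wrist_force: [-1.9, 1.1, 1.0]
opening: 0.0598
```

```bash
python3 look.py wrist w7
```

```text
10.75 [0.37551924 0.27452269 0.19033362] jaw angle -103.20550528588667 q [ 0.47  0.45 -0.66  0.47 -0.   -2.44]
TCP in guide [-1.10326101e+02  1.31320063e-01  2.30400000e+02] tilt [-0.011 -0.006 -1.   ]
```

View pics/w7.png

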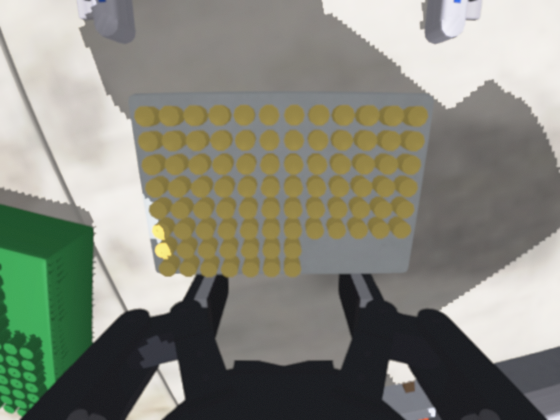

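```bash
cat > lat.py <<'E'
import sys
from h import *
G=(0.4829,0.2492,-0.2304);tag=sys.argv[1];lo,hi=eval(sys.argv[2])
c=np.load(f'pics/{tag}.npz');X=cloud(c['d'].astype(float),c['K'],c['dist'],c['R'],c['t'])
P=X.reshape(-1,3);Q=np.array(w2g((P[:,0],P[:,1],0),(G)))[:2] if 0 else None
cs,sn=np.cos(G[2]),np.sin(G[2]);dx,dy=P[:,0]-G[0],P[:,1]-G[1]
gx,gy,z=1000*(cs*dx+sn*dy),1000*(-sn*dx+cs*dy),P[:,2]*1000
for a in range(lo,hi,10):
    m=(gx>=a)&(gx<a+10)&(z>36)&(z<60)&(abs(gy)<69)
    if m.sum()>20: print(a,'box edges',np.percentile(gy[m],[.3,99.7]).round(1),end=' ')
    for s in(1,-1):
        m=(gx>=a)&(gx<a+10)&(z>14)&(z<22)&(abs(gy*s-76)<12)
        if m.sum()>10: print('rail',s,np.percentile(gy[m],[1,50,99]).round(1),end=' ')
    print()
m=(z>36)&(z<60)&(abs(gy)<35);print('front edge gx',np.percentile(gx[m],99.8))
for y in(-45,45):
    m=(z>36)&(z<44)&(abs(gy-y)<10);print('front at',y,np.percentile(gx[m],99.5))
E
python3 lat.py w7 '(-90,30)'
```

```text
-90 box edges [-59.   58.3] 
-80 box edges [-59.1  58. ] 
-70 box edges [-59.1  58.3] 
-60 box edges [-58.7  58.4] 
-50 box edges [-58.9  58.4] 
-40 box edges [-58.9  58.4] 
-30 box edges [-58.9  58.2] 


rail 1 [70.1 74.9 81.3] rail -1 [-80.7 -74.4 -69.9] 
rail 1 [69.7 74.8 81.5] rail -1 [-81.3 -74.4 -69.2] 

front edge gx -20.33778043919195
front at -45 -20.38027656825333
front at 45 -20.379700400874928
```

Contact is square, the box is centred within 0.5 mm, and its front is at −20 mm. Pushing down the lane.

Emit:
drive_tool:
  moves:
    - [0.0049, -0.0011, 0, 0]
    - [0.0097, -0.0023, 0, 0]
    - [0.0146, -0.0034, 0, 0]
    - [0.0195, -0.0046, 0, 0]
    - [0.0243, -0.0057, 0, 0]

```text
time: 11.3
eef_pos: [0.4013, 0.2687, 0.1904]
eef_rot: [-0.699, 0.084, 0.705, 0.079]
wrist_force: [-1.0, -0.7, -0.1]
opening: 0.0603
```

Emit:
drive_tool:
  moves:
    - [0.0049, -0.0011, 0, 0]
    - [0.0097, -0.0023, 0, 0]
    - [0.0146, -0.0034, 0, 0]
    - [0.0195, -0.0046, 0, 0]
    - [0.0243, -0.0057, 0, 0]

```text
time: 11.8
eef_pos: [0.426, 0.2629, 0.1904]
eef_rot: [-0.699, 0.084, 0.705, 0.079]
wrist_force: [-0.8, -0.2, 0.4]
opening: 0.0601
```

```bash
python3 look.py wrist w8;python3 lat.py w8 '(-40,60)'
```

```text
11.8 [0.42600821 0.26285144 0.19038929] jaw angle -103.25021047665116 q [ 0.41  0.5  -0.57  0.51 -0.   -2.5 ]
TCP in guide [-58.50596805   0.29850001 230.4       ] tilt [-0.009 -0.007 -1.   ]
-40 box edges [-58.8  58.5] 
-30 box edges [-58.9  58.4] 
-20 box edges [-58.9  58.2] 
-10 box edges [-58.6  58.4] 
0 box edges [-58.7  58.7] rail 1 [70.9 75.3 81. ] rail -1 [-81.  -75.5 -71.3] 
10 box edges [-58.9  58.5] rail 1 [70.7 75.7 81.6] rail -1 [-81.1 -75.9 -71. ] 
20 box edges [-58.7  58.4] rail 1 [70.7 75.3 81.7] rail -1 [-81.1 -75.5 -70.9] 
30 box edges [-57.6  57.7] rail 1 [69.8 74.7 81.6] rail -1 [-81.3 -74.3 -69.2] 
rail 1 [69.7 74.5 81.3] rail -1 [-81.2 -74.1 -69.3] 
rail 1 [69.7 74.5 81.8] rail -1 [-81.1 -74.2 -69.2] 
front edge gx 31.74326373919935
front at -45 31.66473284937687
front at 45 31.714013693127658
```

View pics/w8.png

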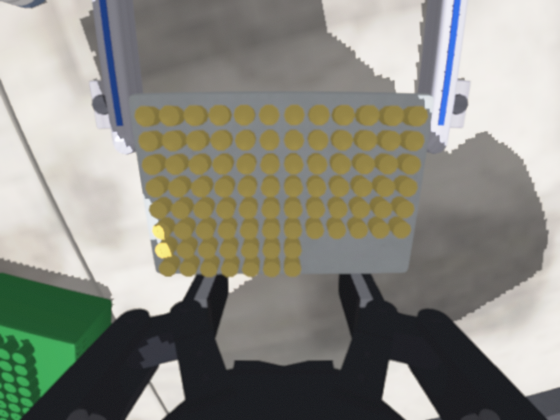

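The box entered centred, with about 11 mm clearance each side (rail ends at (120,140) and (435,140)). Continuing.

Emit:
drive_tool:
  moves:
    - [0.0049, -0.0012, 0, 0]
    - [0.0097, -0.0023, 0, 0]
    - [0.0146, -0.0035, 0, 0]
    - [0.0195, -0.0046, 0, 0]
    - [0.0243, -0.0058, 0, 0]

```text
time: 12.35
eef_pos: [0.4516, 0.2569, 0.1905]
eef_rot: [-0.7, 0.084, 0.705, 0.079]
wrist_force: [-0.9, 0.2, 0.3]
opening: 0.0601
```

Emit:
drive_tool:
  moves:
    - [0.0049, -0.0012, 0, 0]
    - [0.0097, -0.0023, 0, 0]
    - [0.0146, -0.0035, 0, 0]
    - [0.0195, -0.0046, 0, 0]
    - [0.0243, -0.0058, 0, 0]

```text
time: 12.85
eef_pos: [0.4763, 0.251, 0.1905]
eef_rot: [-0.7, 0.084, 0.705, 0.079]
wrist_force: [-0.6, 0.4, -1.0]
opening: 0.0599
```

Emit:
drive_tool:
  moves:
    - [0.0049, -0.0012, 0, 0]
    - [0.0097, -0.0023, 0, 0]
    - [0.0146, -0.0035, 0, 0]
    - [0.0195, -0.0046, 0, 0]
    - [0.0243, -0.0058, 0, 0]

```text
time: 13.35
eef_pos: [0.501, 0.2451, 0.1905]
eef_rot: [-0.7, 0.084, 0.705, 0.079]
wrist_force: [-0.3, -0.7, -1.2]
opening: 0.06
```

```bash
python3 look.py wrist w9;python3 lat.py w9 '(40,180)'
```

```text
13.35 [0.5009731  0.2451093  0.19045156] jaw angle -103.27882907558596 q [ 0.32  0.58 -0.42  0.59 -0.   -2.59]
TCP in guide [1.85297043e+01 1.44701061e-01 2.30400000e+02] tilt [-0.008 -0.007 -1.   ]
40 box edges [-59.   58.4] rail 1 [70.4 75.2 81.4] rail -1 [-81.2 -75.6 -71.3] 
50 box edges [-58.9  58.2] rail 1 [70.1 75.2 81.4] rail -1 [-81.4 -75.7 -71.3] 
60 box edges [-59.2  58.1] rail 1 [70.5 75.3 81.6] rail -1 [-81.1 -75.5 -71.1] 
70 box edges [-58.7  58.3] rail 1 [70.8 75.4 81.7] rail -1 [-81.1 -75.5 -70.8] 
80 box edges [-58.9  58.4] rail 1 [70.4 75.2 81.6] rail -1 [-81.3 -75.6 -71.3] 
90 box edges [-58.9  58.3] rail 1 [70.7 75.3 81.5] rail -1 [-81.4 -75.7 -70.8] 
100 box edges [-58.9  58.2] rail 1 [70.3 75.3 81.6] rail -1 [-81.3 -75.5 -70.4] 
rail 1 [69.7 74.6 81.3] rail -1 [-81.2 -74.1 -69.3] 
rail 1 [69.7 74.5 81.5] rail -1 [-81.1 -74.3 -69.4] 
rail 1 [69.6 74.6 81.8] rail -1 [-81.3 -74.2 -69.2] 
rail 1 [69.7 74.5 81.6] rail -1 [-81.4 -74.4 -69.4] 



front edge gx 108.9898483093249
front at -45 108.89201184808918
front at 45 109.01202249490981
```

View pics/w9.png

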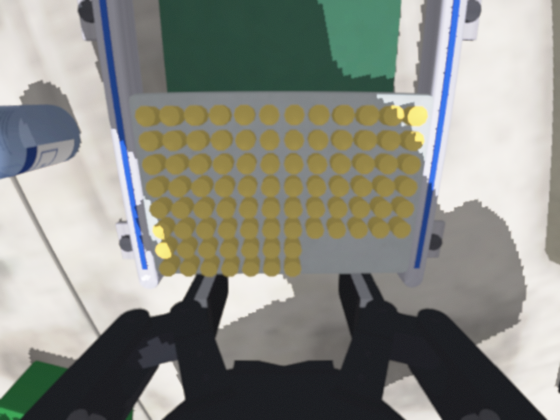

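Emit:
drive_tool:
  moves:
    - [0.0049, -0.0011, 0, 0]
    - [0.0097, -0.0023, 0, 0]
    - [0.0146, -0.0034, 0, 0]
    - [0.0195, -0.0046, 0, 0]
    - [0.0243, -0.0057, 0, 0]

```text
time: 13.9
eef_pos: [0.5265, 0.2392, 0.1905]
eef_rot: [-0.7, 0.085, 0.705, 0.079]
wrist_force: [-1.2, 1.0, -0.2]
opening: 0.0598
```

Emit:
drive_tool:
  moves:
    - [0.0049, -0.0011, 0, 0]
    - [0.0097, -0.0023, 0, 0]
    - [0.0146, -0.0034, 0, 0]
    - [0.0195, -0.0046, 0, 0]
    - [0.0243, -0.0057, 0, 0]

```text
time: 14.4
eef_pos: [0.5513, 0.2334, 0.1905]
eef_rot: [-0.7, 0.085, 0.705, 0.079]
wrist_force: [-0.5, 0.6, 0.1]
opening: 0.0601
```

```bash
python3 look.py wrist w10;python3 lat.py w10 '(90,190)'
```

```text
14.4 [0.55125129 0.23335275 0.19053407] jaw angle -103.31116701166329 q [ 0.28  0.63 -0.3   0.64 -0.   -2.63]
TCP in guide [7.01641071e+01 1.80689222e-01 2.30400000e+02] tilt [-0.007 -0.007 -1.   ]
90 box edges [-58.8  58.5] rail 1 [70.6 75.1 81.3] rail -1 [-81.2 -75.5 -71.4] 
100 box edges [-59.   58.3] rail 1 [70.5 75.4 81.4] rail -1 [-81.3 -75.7 -71.1] 
110 box edges [-58.9  58.2] rail 1 [70.5 75.4 81.5] rail -1 [-81.4 -75.6 -71.1] 
120 box edges [-58.9  58.2] rail 1 [70.6 75.5 81.6] rail -1 [-80.9 -75.4 -70.9] 
130 box edges [-58.9  58.5] rail 1 [70.6 75.4 81.5] rail -1 [-81.3 -75.7 -71. ] 
140 box edges [-59.   58.3] rail 1 [70.6 75.4 81.4] rail -1 [-81.2 -75.5 -70.9] 
150 box edges [-58.9  58.3] rail 1 [70.5 75.3 81.6] rail -1 [-81.1 -75.6 -71.2] 
160 box edges [-56.8  56.9] rail 1 [69.6 74.8 81.5] rail -1 [-81.2 -74.3 -69.3] 
rail 1 [69.7 74.8 81.3] rail -1 [-81.2 -74.6 -69.4] 
rail 1 [64.3 72.5 80.6] rail -1 [-80.6 -72.1 -64.2] 
front edge gx 160.82339629747
front at -45 160.70625593647074
front at 45 160.86757373977397
```

View pics/w10.png

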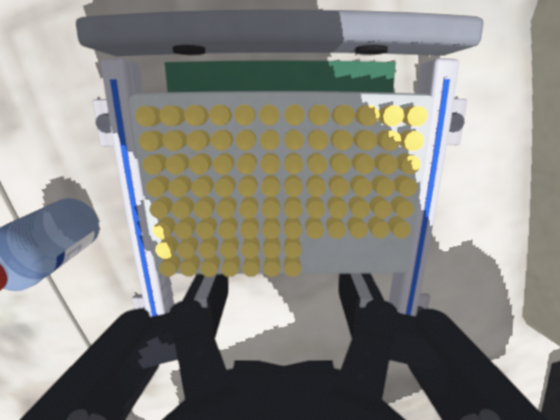

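About 19 mm to go. I push slowly and watch the force.

Emit:
drive_tool:
  moves:
    - [0.0029, -0.0007, 0, 0]
    - [0.0058, -0.0014, 0, 0]
    - [0.0088, -0.0021, 0, 0]
    - [0.0117, -0.0027, 0, 0]
    - [0.0146, -0.0034, 0, 0]

```text
time: 14.95
eef_pos: [0.5669, 0.2298, 0.1906]
eef_rot: [-0.701, 0.085, 0.704, 0.08]
wrist_force: [-0.2, 1.0, -1.0]
opening: 0.06
```

Emit:
drive_tool:
  moves:
    - [0.001, -0.0002, 0, 0]
    - [0.0019, -0.0005, 0, 0]
    - [0.0019, -0.0005, 0, 0]

```text
time: 15.25
eef_pos: [0.5684, 0.2294, 0.1906]
eef_rot: [-0.7, 0.085, 0.704, 0.08]
wrist_force: [-2.8, 1.1, 1.7]
opening: 0.06
```

Emit:
drive_tool:
  moves:
    - [0.001, -0.0002, 0, 0]
    - [0.001, -0.0002, 0, 0]

```text
time: 15.45
eef_pos: [0.5687, 0.2293, 0.1906]
eef_rot: [-0.7, 0.084, 0.705, 0.079]
wrist_force: [-4.1, 0.6, 2.5]
opening: 0.0601
```

Emit:
drive_tool:
  moves:
    - [0.0012, -0.0003, 0, 0]
    - [0.0018, -0.0004, 0, 0]
    - [0.0018, -0.0004, 0, 0]

```text
time: 15.75
eef_pos: [0.5692, 0.2292, 0.1906]
eef_rot: [-0.698, 0.084, 0.706, 0.079]
wrist_force: [-6.6, 2.3, 5.5]
opening: 0.0603
```

```bash
python3 look.py wrist w11;python3 lat.py w11 '(110,190)'
```

```text
15.75 [0.56924003 0.22916336 0.19061498] jaw angle -103.2705241977369 q [ 0.26  0.66 -0.26  0.67 -0.   -2.65]
TCP in guide [8.86342116e+01 2.10033918e-01 2.30400000e+02] tilt [-0.012 -0.005 -1.   ]
110 box edges [-58.9  58.7] rail 1 [70.7 75.3 81. ] rail -1 [-81.2 -75.6 -71.3] 
120 box edges [-58.8  58.2] rail 1 [70.6 75.3 81.4] rail -1 [-81.1 -75.7 -71.1] 
130 box edges [-59.   58.3] rail 1 [70.7 75.5 81.6] rail -1 [-81.2 -75.4 -71. ] 
140 box edges [-58.6  58.4] rail 1 [70.8 75.5 81.5] rail -1 [-81.2 -75.4 -71.1] 
150 box edges [-58.8  58.6] rail 1 [70.6 75.4 81.6] rail -1 [-81.3 -75.5 -71.2] 
160 box edges [-58.9  58.4] rail 1 [70.6 75.3 81.2] rail -1 [-81.2 -75.6 -71. ] 
170 box edges [-58.7  58.2] rail 1 [70.5 75.6 81.5] rail -1 [-81.4 -75.8 -70.9] 
rail 1 [64.9 72.5 80.9] rail -1 [-81.3 -73.4 -64.4] 
front edge gx 178.18822795615162
front at -45 178.04814791512072
front at 45 178.52349684954538
```

View pics/w11.png

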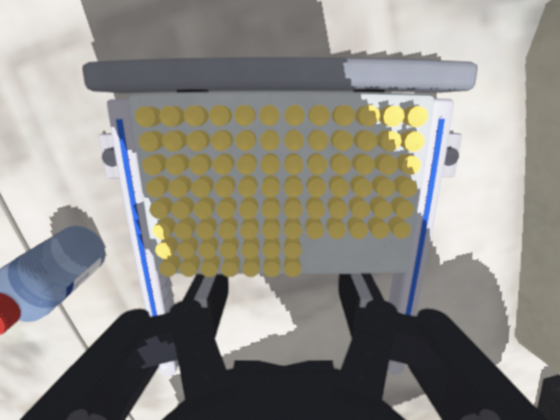

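The force rises to 7 N with motion stalled, no green strip is left at (280,85), and the box is square: home against the stop. I back straight off, then up.

Emit:
drive_tool:
  moves:
    - [-0.003, 0.0007, 0, 0]
    - [-0.009, 0.0021, 0, 0]
    - [-0.0195, 0.0046, 0, 0]
    - [-0.034, 0.008, 0, 0]
    - [-0.0487, 0.0114, 0, 0]

```text
time: 16.3
eef_pos: [0.5197, 0.2407, 0.1906]
eef_rot: [-0.699, 0.084, 0.706, 0.079]
wrist_force: [-0.8, 0.4, -0.1]
opening: 0.06
```

Emit:
drive_tool:
  moves:
    - [0, 0, 0.03, 0]
    - [-0.01, 0.002, 0.07, 0]
    - [-0.02, 0.004, 0.12, 0]
    - [-0.03, 0.006, 0.17, 0]
    - [-0.03, 0.006, 0.22, 0]

```text
time: 16.8
eef_pos: [0.4878, 0.2468, 0.4103]
eef_rot: [-0.698, 0.084, 0.706, 0.079]
wrist_force: [1.2, 0.4, -0.3]
opening: 0.0601
```

Emit:
drive_tool:
  moves:
    - [0.02, -0.005, 0.02, 0]
    - [0.02, -0.005, 0.02, 0]

```text
time: 17.0
eef_pos: [0.5094, 0.242, 0.4348]
eef_rot: [-0.702, 0.083, 0.703, 0.08]
wrist_force: [0.8, 0.8, 0.2]
opening: 0.0602
```

```bash
python3 look.py wrist w12;python3 lat.py w12 '(110,190)'; python3 look.py side d12; python3 look.py scene s12
python3 ov.py w12 '(160,0)' '(220,180)' 3 '(.6192,.2172,-.2304)';python3 -c "
import cv2,numpy as np;a=cv2.imread('pics/d12.png')[90:340,170:350];b=cv2.imread('pics/w12.png')
cv2.imwrite('pics/s12b.png',np.hstack([cv2.resize(a,(300,417),interpolation=2),cv2.resize(b,(500,417))[:417]]))"
```

```text
17.0 [0.50943684 0.24197325 0.43475028] jaw angle -103.26676722327593 q [ 0.31  0.34 -0.1   1.14 -0.   -2.6 ]
TCP in guide [ 27.48596214  -0.97564846 230.4       ] tilt [-0.002 -0.004 -1.   ]
110 box edges [-59.1  59.1] rail 1 [70.6 75.6 82.3] rail -1 [-81.7 -75.3 -69.7] 
120 box edges [-59.9  59.7] rail 1 [70.5 76.  82.6] rail -1 [-81.6 -75.3 -69.9] 
130 box edges [-59.5  59.2] rail 1 [70.7 75.4 80.9] rail -1 [-82.  -75.5 -70. ] 
140 box edges [-59.9  59.9] rail 1 [70.  75.7 81.3] rail -1 [-81.8 -75.6 -70.2] 
150 box edges [-59.8  59.1] rail 1 [69.6 75.2 81.7] rail -1 [-81.2 -75.2 -70. ] 
160 box edges [-60.3  59. ] rail 1 [69.5 74.9 81.4] rail -1 [-81.3 -75.1 -69.3] 
170 box edges [-59.1  58.4] rail 1 [70.  75.4 82.3] rail -1 [-81.2 -74.9 -69.3] 
rail 1 [64.4 73.2 82.6] rail -1 [-82.  -75.9 -68.3] 
front edge gx 178.280233077732
front at -45 178.29235272495328
front at 45 178.3477680921654
17.05 [0.50824318 0.24189359 0.43196122] jaw angle -103.25693075767326 q [ 0.31  0.34 -0.1   1.14 -0.   -2.6 ]
TCP in guide [ 26.3420285   -1.32579855 230.4       ] tilt [-0.008 -0.005 -1.   ]
17.1 [0.50737635 0.24177644 0.43008927] jaw angle -103.24322841467006 q [ 0.31  0.34 -0.11  1.14 -0.   -2.6 ]
TCP in guide [ 25.52486204  -1.63780822 230.4       ] tilt [-0.011 -0.006 -1.   ]
box in guide mm,deg [ 1.40006033e+02 -2.79857729e-02  0.00000000e+00]
```

View pics/s12b.png

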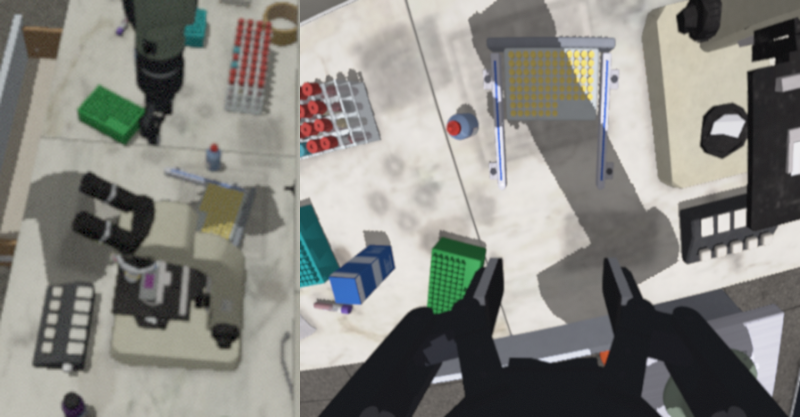

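View pics/w12_ov.png

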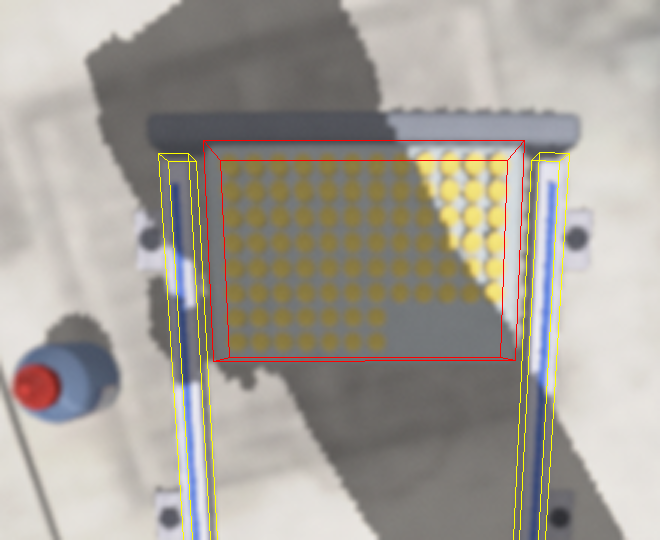

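```bash
python3 - <<'E'
from h import *
G=(0.4829,0.2492,-0.2304);cs,sn=np.cos(G[2]),np.sin(G[2])
for t in('w12','w10','w9','d12'):
    c=np.load(f'pics/{t}.npz');X=cloud(c['d'].astype(float),c['K'],c['dist'],c['R'],c['t']).reshape(-1,3)
    dx,dy=X[:,0]-G[0],X[:,1]-G[1];gx,gy,z=1000*(cs*dx+sn*dy),1000*(-sn*dx+cs*dy),X[:,2]*1000
    m=(abs(gy)<55)&(z>24)&(z<33)&(gx>150)&(gx<215)
    f=(abs(gy)<55)&(z>6)&(z<24)&(gx>150)&(gx<215)
    if m.sum()>5: print(t,'stop top gx',np.percentile(gx[m],[1,50,99]).round(1),'face',np.percentile(gx[f],[2,50,98]).round(1) if f.sum()>5 else '')
p=cv2.imread('pics/d12.png')[180:260,270:350];cv2.imwrite('pics/d12c.png',cv2.resize(p,None,fx=7,fy=7,interpolation=2))
E
```

```text
w12 stop top gx [181.3 186.5 192.3] face 
w10 stop top gx [179.5 185.5 192.1] face [178.3 180.4 180.8]
d12 stop top gx [174.  182.8 187.9] face [173.8 187.9 205.1]
```

View pics/d12c.png

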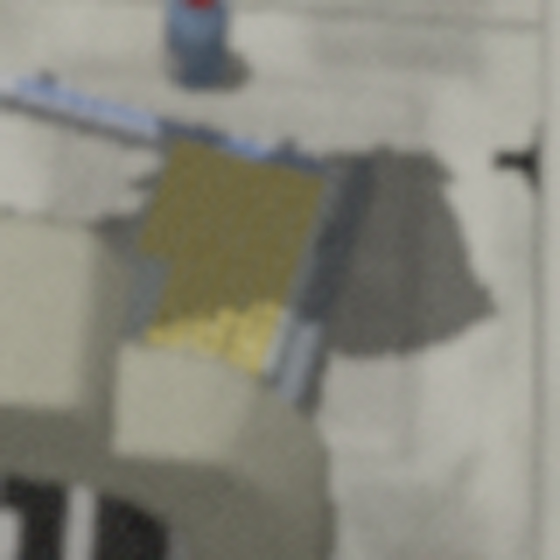

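The box met the stop: the fingers gained 1 mm on it while the force rose. The side crop shows it flush against the bar at (320,240). The bottle at (195,40) and the carton stand upright. I let the arm settle, then hand in.

Emit:
drive_tool:
  moves:
    - [0, 0, 0.02, 0]
    - [0, 0, 0.02, 0]
    - [0, 0, 0.02, 0]
    - [0, 0, 0.02, 0]

```text
time: 17.55
eef_pos: [0.5065, 0.2417, 0.4474]
eef_rot: [-0.697, 0.085, 0.708, 0.078]
wrist_force: [0.1, 0.1, -0.1]
opening: 0.0599
```

```bash
python3 - <<'E'
from h import *
from plant import bot,cams
p,d=cams.grab_frame('scene')
a=cv2.imread('pics/scene0.png').astype(int)
for n,(x,y) in dict(dropper=(310,192),purple=(332,374),carton=(235,162)).items():
    print(n,np.abs(p[y-12:y+12,x-10:x+10].astype(int)-a[y-12:y+12,x-10:x+10]).mean())
print(bot.state()['time'],bot.state()['wrist_force']);print(bot.finish_job())
E
```

```text
dropper 2.5868055555555554
purple 1.31875
carton 1.832638888888889
17.6 [ 0.23369328 -0.556665   -0.34089103]
the job is handed in; nothing more can be done
None
```

The grey tip box is home against the end stop, the hand is clear above it, and the job was handed in at 17.6 s. I pushed it left with two fingers on its right side, which centred and squared it at the mouth, then pushed it from behind straight down the lane.

- **Clearance in the lane:** the box stayed about 10–11 mm from each rail, centred within 0.5 mm.
- **Contact with the stop:** the push force rose from 1–2 N to about 7 N as the box stopped moving, and the fingers gained 1 mm on it.
- **Hand withdrawal:** the box did not move when I backed the hand off.
- **Bottles and carton:** the scene pictures before and after agree at all three, so they have not moved.

**Check that disagreed:** depth puts the box's front edge at 178.3 mm and the stop's face at about 180.4 mm. That method also reads the box's sides about 1.4 mm short, so I trusted the force and the fingers' movement instead.

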